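# Latch the dish carrier

### The arm

A 6-joint arm with a two-finger parallel gripper is mounted at the origin on the work surface. World frame = base frame: x ahead of the robot, y to its left, z up, the work surface at z = 0. Lengths are in m, angles in rad, forces in N, time in s.
With the tool pointing down it reaches from about 0.3 to 0.825 m from the base axis. Payload 5.4 kg.
Tool frame: the origin (TCP) lies midway between the tips of the shut fingers; the grasp point (between the pads) lies 19 mm behind it; z points along the fingers, y is the line along which they close (so a half turn about z gives the same grasp; the last joint's range is limited). The gripper opens to 92 mm and grips with 3 to 60 N. Pads are 20 mm wide; open, the fingers measure 128 mm over their backs; the gripper's body (75 mm by 189 mm) begins 69 mm behind the grasp point.
Start: joints at [0.929, 0.158, 1.597, -0, 1.386, -0.21], TCP at [0.241, 0.522, 0.175] pointing down, gripper open.
Joint ranges: [-2.91, 2.91], [-0.94, 2.29], [0.18, 2.7], [-1.29, 4.43], [0.17, 2.64], [-3, 3]. Speed limits (rad/s): [2.57, 2.57, 3.14, 3.14, 3.14, 3.14].

### API

Orientations are given as a rotation vector (axis times angle).
In Python, from plant import robot, kin, cams gives the robot as it stands. Calls block until the motion is done:
- robot.reach(position, orientation): joint-space move of the TCP to a pose.
- robot.move_linear(position, v=0.15, attitude=None, force_limit=None): straight line of the TCP; attitude=None keeps the orientation; v is the mean speed in m/s. With force_limit (N) it stops when the force on the tool has changed by that much, and returns True; else False.
- robot.movej(angles): joint-space move.
- robot.ungrasp() and robot.grab(squeeze=None): open the fingers fully, or close them until they stop; squeeze is the grip in N (None keeps the last).
- robot.wait(seconds).
- kin.ik(position, orientation): joint angles nearest the present ones, or None.
- robot.get_obs(): the state.
- cams.read_camera(name): name is "side" or "top"; returns the picture (420x560x3 uint8, blue, green, red); there is no depth.
- cams.calibration(name): a dict with "mtx" (3x3 intrinsics, pixels), "T" (4x4, takes a point from camera to world coordinates). Camera axes: x right, y up, looking along -z (the intrinsics and any distortion apply to the point x, -y, -z); pixel columns grow to the right and rows downward; lengths in m; the calibration is good to about 2 mm. A picture is of the moment at which its call begins. calibration takes no time and is no camera call.
A pose or a line that the arm cannot do raises robot.IKError and nothing moves.
- robot.close_job(): hands the job in; it is judged then, once.
The state is a dict: "time_s": time; "joint_pos": joint angles; "joint_velocities": joint speeds; "effort": joint torques, N m; "tcp_pos": TCP position; "eef_rot": TCP orientation; "force": force on the tool from outside, world axes, zero at the start; "moment": the same for the moment, N m; "opening": opening from 0.0 (shut) to 1.0 (fully open); "grasp_force": force on a finger pad.
Only numpy, scipy, OpenCV 4.12 (cv2) and the standard library are available. Lean on these libraries where they do the work, as an engineer would, in place of code of your own. Each camera call takes 0.05 s, during which the arm holds its last target. There are 200 camera calls.

### The job

The steel carrier with the stack of culture dishes in it is about to go to the incubator, but its latch bar is swung open. Take the bar by its black knob, lift it over the keeper, swing it across the front and let it drop fully home into the keeper's notch. Leave the bar of the empty carrier alone.

Things in the scene. Friction and masses are not known exactly. Their poses are not given: they have to be found in the camera images.
- latch_knob (a point): Grip point of the upright black knob on the free end of the open latch bar of the carrier holding the dishes: a vertical cylinder 18 mm across, 77 tall. The point is on its axis, 18 mm below its top, 52 mm above the bar's axis. The bar is a level steel rod 12 mm thick, 0.2 kg; it swings freely about the pivot post (155 mm from pivot to knob) and slides 0 to 55 mm up it, falling by its weight.
- latch_pivot (a point): Axis of that bar's vertical pivot post (10 mm thick, 128 tall, at one front corner of the carrier), at the bar's lowest height, 34 mm above the bench; the bar starts at this height and ends at it in the notch. The bar starts 0.6 to 1.1 rad open. The carrier is a fixed steel tray 135 x 150 mm, walls 46 mm high, front open; its three stacked clear dishes, 90 mm across, reach 51 mm.
- keeper_notch (a point): Bar's axis when home in the notch, 34 mm above the bench, 124 mm from the pivot; the knob is then 31 mm further out on that line. Axes: z up, x across the closed bar, from the open front towards the dishes. Notch 16 mm wide, mouth flared to 44 mm between horns 57 mm high: the bar must rise 30 mm to pass. The flare guides a bar let go up to 15 mm off-centre. A stop lets it swing only 0.1 rad past.
- spare_knob (a point): Grip point of the like knob on the open bar of the other, empty carrier, which is alike in every way: leave it where it is.
Mind the look-alikes: they are no part of the job. What is shaped like the part that bears latch_knob but pink is not meant.

How it is judged:
On the way:
1. the bar has been lifted over the keeper: raised at least 20 mm with the knob less than 50 mm short of the line of the notch (z of latch_knob in the frame of keeper_notch above 0.072 m and x of latch_knob in the frame of keeper_notch above -0.05 m), for 0.05 s.
At the end, for the whole second after the job is handed in: The bar of the carrier with the dishes lies home in the notch: the knob within 5 mm of its lowest height and within 12 mm of the line from the pivot through the notch (z of latch_knob in the frame of keeper_notch below 0.057 m and x of latch_knob in the frame of keeper_notch between -0.012 and 0.012 m); the robot touches nothing.
It fails at once if the empty carrier's bar was moved: its knob more than 20 mm from where it was (distance of spare_knob from where it was at the start of the episode above 0.02 m).
It also fails if it takes over 35 s, if anything falls off the work surface, if the arm or the gripper's body presses on something with over 40 N, if the wrist force passes 120 N, or if a joint passes its speed limit or range.

## Working session

There is one attempt and no reset: what is moved stays moved. The work goes in short steps, each a Python script; the robot and the scene stay as the last script left them, time stands still between calls to the robot, and variables do not carry over. Pictures are saved under pics/ and viewed, at most 10 in all, crops included, and the job is handed in when it is done.

```bash
mkdir -p pics; python3 - <<'E'
from plant import robot,kin,cams
import cv2,numpy as np
for n in("top","side"):
    cv2.imwrite(f"pics/{n}0.png",cams.read_camera(n))
    c=cams.calibration(n);print(n,{k:np.round(v,4).tolist() if hasattr(v,'__len__') else v for k,v in c.items()})
o=robot.get_obs();print(o["time_s"],o["eef_rot"],o["opening"])
E
```

```text
top {'mtx': [[506.6631, 0.0, 283.0919], [0.0, 506.6631, 205.7877], [0.0, 0.0, 1.0]], 'T': [[0.0193, 0.9986, -0.0486, 0.3412], [-0.9998, 0.0194, 0.0024, -0.0282], [0.0033, 0.0485, 0.9988, 1.1514], [0.0, 0.0, 0.0, 1.0]]}
side {'mtx': [[529.6796, 0.0, 279.975], [0.0, 529.6796, 198.9815], [0.0, 0.0, 1.0]], 'T': [[0.8025, 0.3758, -0.4634, -0.1137], [-0.5963, 0.4795, -0.6438, -0.7632], [-0.0197, 0.793, 0.6089, 0.7553], [0.0, 0.0, 0.0, 1.0]]}
0.1 [-6.72842754e-01 -3.06799887e+00  2.38210197e-03] 1.0004953622818702
```

View pics/top0.png

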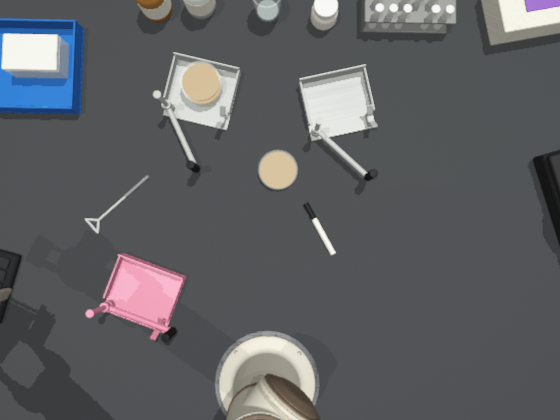

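View pics/side0.png

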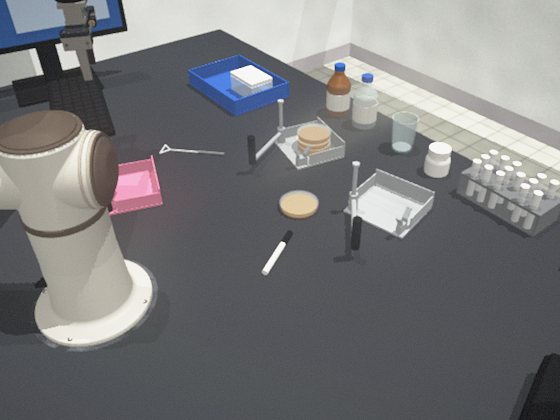

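Candidates for the knob:
- Steel carrier with dishes: top (192,166), side (252,150).
- Empty steel carrier: top (370,174), side (356,232).
- Pink carrier: top (170,332).

I choose the first, because its carrier is steel and holds the dish stack. I'll check it in a close crop.

```bash
python3 - <<'E'
import cv2,numpy as np
t=cv2.imread("pics/top0.png")[45:180,145:245];s=cv2.imread("pics/side0.png")[90:180,235:355]
a=cv2.resize(t,None,fx=4,fy=4,interpolation=2);b=cv2.resize(s,None,fx=3.3,fy=3.3,interpolation=2)
b=cv2.copyMakeBorder(b,0,540-b.shape[0],0,0,0)
o=np.hstack([a,b]);o=cv2.convertScaleAbs(o,alpha=1.7,beta=10);print(o.shape);cv2.imwrite("pics/crop1.png",o)
E
```

```text
(540, 796, 3)
```

View pics/crop1.png

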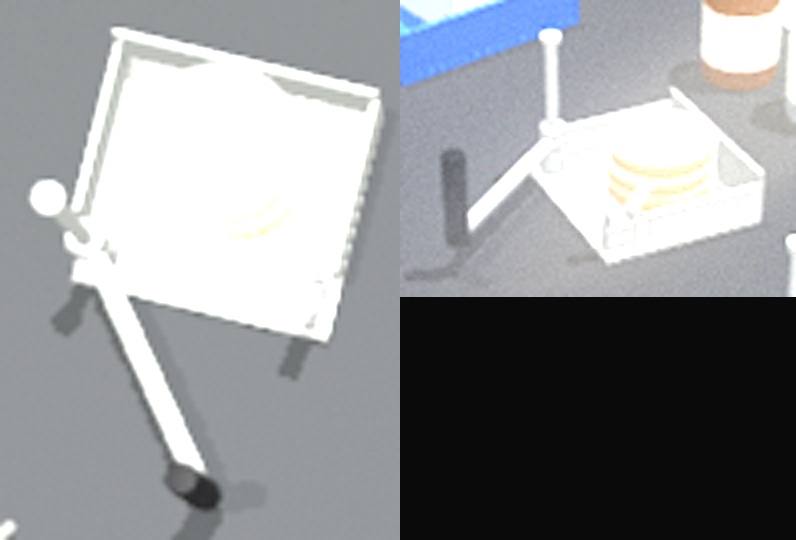

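The crop confirms it: a black knob on the bar of the dish carrier. In the top view the knob's top face is at (190.5,164.5), the post top at (157,94.3) and the keeper near (223,123). In the side view the knob top is at (251.7,136) and the post top at (280.5,101).

```bash
cat > h.py <<'E'
import numpy as np
from plant import robot,kin,cams
def ray(n,u,v):
    c=cams.calibration(n);d=np.linalg.inv(c["mtx"])@[u,v,1];d=c["T"][:3,:3]@(d*[1,-1,-1]);return c["T"][:3,3],d/np.linalg.norm(d)
def plane(n,u,v,z):
    o,d=ray(n,u,v);return o+d*(z-o[2])/d[2]
def tri(p,q):
    A=0;b=0
    for n,(u,v) in(("top",p),("side",q)):
        o,d=ray(n,u,v);P=np.eye(3)-np.outer(d,d);A=A+P;b=b+P@o
    return np.linalg.solve(A,b)
E
python3 - <<'E'
from h import *
np.set_printoptions(precision=4,suppress=True)
c=lambda x,y:(145+x/4-.4,45+y/4-.4)
K=plane("top",*c(182,478),.104);Kb=plane("top",*c(206,496),.027);P=plane("top",*c(48,197),.128)
print("knob",K,Kb,tri(c(182,478),(251.7,136)));print("post",P,tri(c(48,197),(280.5,101)))
print("dist",np.linalg.norm((K-P)[:2]),"(155)")
ang=lambda v:np.arctan2(v[1],v[0])
bl,br=plane("top",*c(118,33),.046),plane("top",*c(380,93),.046)
fl,fr=plane("top",*c(75,280),.0),plane("top",*c(325,340),0)
k=plane("top",*c(312,305),.05)
print(bl,br,np.linalg.norm(br-bl),ang(br-bl),fl,fr,np.linalg.norm(fr-fl),ang(fr-fl))
print("keeper",k,ang(k-P),np.linalg.norm((k-P)[:2]),"bar",ang(K-P))
# spare knob
print("spare",plane("top",369,174,.1))
E
```

```text
knob [0.475 0.164 0.104] [0.4751 0.1645 0.027 ] [0.4749 0.1637 0.1057]
post [0.6148 0.232  0.128 ] [0.6144 0.2332 0.1258]
dist 0.15543290431457218 (155)
[0.7294 0.2171 0.046 ] [0.6986 0.0712 0.046 ] 0.14901573245703806 -1.7786483655672207 [0.6012 0.2476 0.    ] [0.5694 0.1035 0.    ] 0.14758441144889944 -1.7881616639348499
keeper [0.5787 0.1054 0.05  ] -1.8487255901762583 0.1317044739161501 bar -2.6886272554852595
spare [ 0.4621 -0.2085  0.1   ]
```

```bash
cat >> h.py <<'E'
from scipy.spatial.transform import Rotation as R
K=np.array([.475,.164]);P=np.array([.6146,.2325]);TH0=-2.689;TH1=-1.795
rad=np.linalg.norm(K-P);TH0=np.arctan2(*(K-P)[::-1])
def pose(th,z,flip):
    return [*(P+rad*np.array([np.cos(th),np.sin(th)])),z],(R.from_rotvec([0,0,th+flip*np.pi])*R.from_rotvec([np.pi,0,0])).as_rotvec()
E
python3 - <<'E'
from h import *
np.set_printoptions(precision=3,suppress=True)
best=[]
for f in(0,1):
    q=[kin.ik(*pose(t,z,f)) for t in np.linspace(TH0,TH1,4) for z in(.067,.109,.2)]
    print(f,[None if x is None else np.round(x[5],2) for x in q])
    if all(x is not None for x in q) : best.append((max(abs(x[5]) for x in q),f))
f=min(best)[1];print("flip",f)
robot.reach(*pose(TH0,.2,f))
robot.move_linear(pose(TH0,.067,f)[0],v=.12,force_limit=10)
print(robot.get_obs()["tcp_pos"])
robot.grab(squeeze=25)
o=robot.get_obs();print(o["time_s"],o["opening"]*92,o["grasp_force"],o["force"],o["tcp_pos"])
p,_=pose(TH0,.109,f)
print(robot.move_linear(p,v=.08,force_limit=25))
o=robot.get_obs();print(o["time_s"],o["opening"]*92,o["force"],o["tcp_pos"])
import cv2
a=cams.read_camera("top")[20:220,120:320];b=cams.read_camera("side")[60:260,180:380]
cv2.imwrite("pics/lift.png",cv2.resize(np.hstack([a,b]),None,fx=2,fy=2,interpolation=2))
E
```

```text
0 [np.float64(-1.94), np.float64(-1.94), np.float64(-1.94), np.float64(-2.31), np.float64(-2.31), np.float64(-2.31), np.float64(-2.66), np.float64(-2.66), np.float64(-2.66), np.float64(-2.99), np.float64(-2.99), np.float64(-2.99)]
1 [np.float64(1.21), np.float64(1.21), np.float64(1.21), np.float64(0.83), np.float64(0.83), np.float64(0.83), np.float64(0.48), np.float64(0.48), np.float64(0.48), np.float64(0.16), np.float64(0.16), np.float64(0.16)]
flip 1
[0.476 0.164 0.068]
4.2917 0.24197504896271216 0.0 [ 0.22  -0.061  0.763] [0.475 0.164 0.067]
False
4.9667 0.6666386595261045 [ 0.686 -0.116 -0.418] [0.475 0.164 0.109]
```

View pics/lift.png

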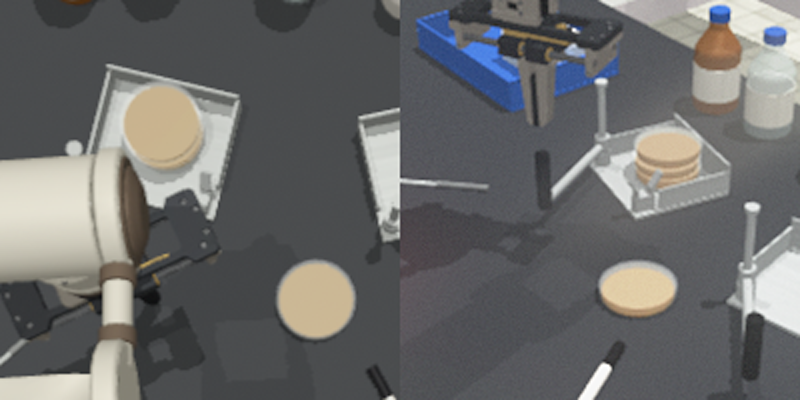

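The fingers closed on nothing. The knob is unmoved at side (251.5,137), while the shut fingertips are near side (250,121). The tip therefore isn't where I expected it in the images, so I'll compare projections of the TCP.

```bash
cat >> h.py <<'E'
def proj(n,X):
    c=cams.calibration(n);T=c["T"];x=T[:3,:3].T@(np.array(X)-T[:3,3]);x=c["mtx"]@(x*[1,-1,-1]);return x[:2]/x[2]
E
python3 - <<'E'
from h import *
import cv2
np.set_printoptions(precision=3,suppress=True)
o=robot.get_obs();print(o["tcp_pos"],o["eef_rot"],o["joint_pos"],o["opening"],o["time_s"])
for n in("top","side"):print(n,"tcp",proj(n,o["tcp_pos"]),"knobtop",proj(n,[.475,.164,.104]),"base",proj(n,[0,0,0]))
b=cams.read_camera("side")[60:180,190:320].copy()
u=proj("side",o["tcp_pos"])-[190,60]
b=cv2.resize(b,None,fx=4.5,fy=4.5,interpolation=2);cv2.drawMarker(b,tuple(int(x) for x in u*4.5),(0,0,255),0,15)
cv2.imwrite("pics/s2.png",b)
E
```

```text
[0.474 0.164 0.108] [-3.06  -0.71   0.002] [ 0.092  0.032  1.869 -0.     1.242  1.206] 0.002332002027751957 5.0667
top tcp [189.757 164.124] knobtop [190.11  164.115] base [265.827 382.837]
side tcp [251.409 135.084] knobtop [251.691 136.554] base [ 95.854 299.405]
```

View pics/s2.png

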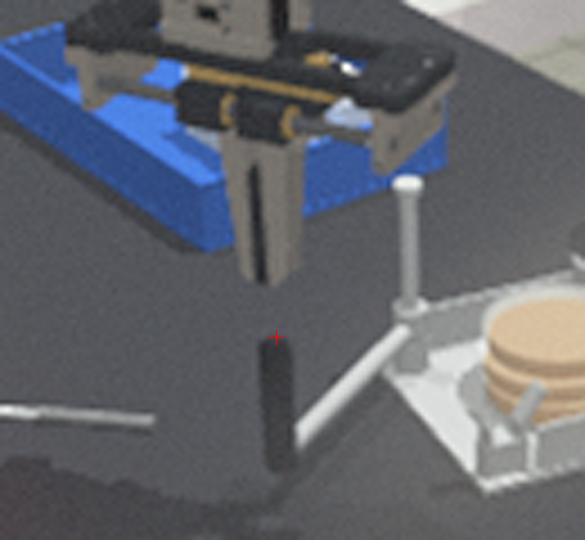

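The image puts the fingertips at crop (268,282), directly above the reported TCP, and the top view also shows the gripper larger and higher. The tool is vertical but sits about 33 mm higher than reported. I'll work out the offset, correct for it and grasp again.

```bash
python3 - <<'E'
from h import *
import cv2
np.set_printoptions(precision=3,suppress=True)
v=60+281/4.5
zs=np.linspace(.1,.18,81);pv=[proj("side",[.474,.164,z]) for z in zs]
i=int(np.argmin([abs(p[1]-v) for p in pv]));dz=zs[i]-.108;print("dz",dz,pv[i],"seen u",190+268/4.5)
assert .02<dz<.045
open("dz","w").write(str(dz))
robot.ungrasp()
s=robot.move_linear(pose(TH0,.067-dz,1)[0],v=.08,force_limit=8)
o=robot.get_obs();print(s,o["tcp_pos"],o["force"])
if not s:
    robot.grab(squeeze=25);o=robot.get_obs();print(o["time_s"],o["opening"]*92,o["grasp_force"],o["force"],o["tcp_pos"])
    b=cams.read_camera("side")[60:180,190:320]
    cv2.imwrite("pics/s3.png",cv2.resize(b,None,fx=4.5,fy=4.5,interpolation=2))
E
```

```text
dz 0.03499999999999999 [250.469 122.308] seen u 249.55555555555554
False [0.476 0.164 0.033] [ 0.428 -0.011  0.323]
8.7167 17.240542188210775 24.999859035015106 [ 0.883 -0.361  0.106] [0.475 0.164 0.032]
```

View pics/s3.png

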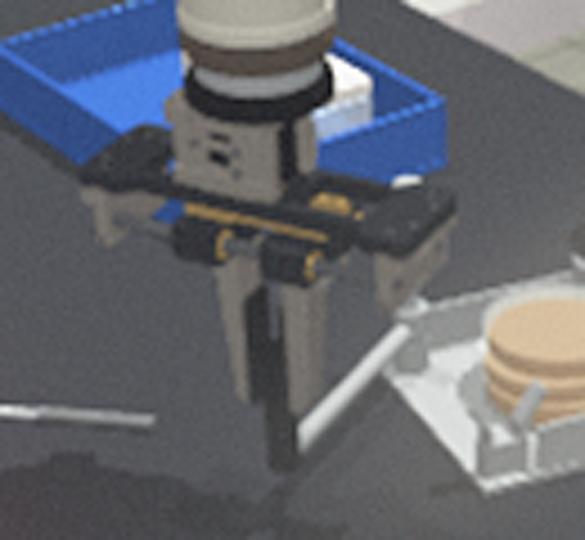

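The knob is gripped: opening 17.2 mm, 25 N. Both fingers straddle it at crop (275,340). The keeper horns show near crop (472,378) and (537,388), which gives one more estimate of the closed angle. Next I lift and swing.

```bash
python3 - <<'E'
from h import *
import cv2
np.set_printoptions(precision=3,suppress=True)
dz=float(open("dz").read())
h=[plane("side",190+x/4.5,60+y/4.5,.057)[:2] for x,y in((472,378),(537,388))]
m=sum(h)/2-P;print(h,np.linalg.norm(h[0]-h[1]),"ang",np.arctan2(m[1],m[0]),np.linalg.norm(m))
z0=robot.get_obs()["tcp_pos"][2];zu=z0+.044
print(robot.move_linear([*pose(TH0,zu,1)[0]],v=.08,force_limit=25))
o=robot.get_obs();print(o["time_s"],o["opening"]*92,o["force"],o["tcp_pos"])
for t in np.linspace(TH0,TH1,7)[1:]:
    p,r=pose(t,zu,1)
    s=robot.move_linear(p,v=.1,attitude=r,force_limit=25)
    o=robot.get_obs();print(s,round(t,3),o["force"],o["tcp_pos"],o["opening"]*92)
    if s:break
print(o["time_s"])
a=cams.read_camera("top")[20:170,120:270];b=cams.read_camera("side")[60:180,210:360]
b=cv2.copyMakeBorder(b,0,30,0,0,0)
cv2.imwrite("pics/sw.png",cv2.resize(np.hstack([a,b]),None,fx=2.66,fy=2.66,interpolation=2))
E
```

```text
[array([0.582, 0.133]), array([0.604, 0.103])] 0.037449712885317864 ang -1.7597768968678715 0.11636273396192834
False
9.4667 17.2402599367466 [ 2.314  3.024 -2.108] [0.475 0.164 0.076]
False -2.537 [ 2.904  1.698 -2.921] [0.487 0.144 0.076] 17.302413365046135
False -2.389 [ 3.562  2.818 -2.268] [0.501 0.127 0.076] 17.574075277195735
False -2.24 [ 1.455  2.691 -2.239] [0.518 0.111 0.076] 17.46446476730483
False -2.092 [ 2.455  2.982 -2.34 ] [0.537 0.098 0.076] 17.749028561659948
False -1.943 [ 2.468  4.445 -1.694] [0.557 0.088 0.076] 17.375223590692517
False -1.795 [ 1.581  4.037 -1.375] [0.579 0.081 0.076] 17.046059395430486
11.7667
```

View pics/sw.png

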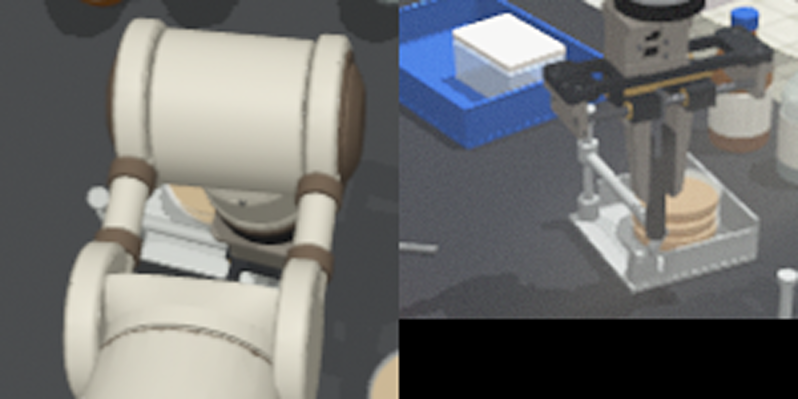

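The bar is lifted about 44 mm and lies across the front, with the knob over the keeper at crop (655,215). I'll lower it under a force limit, release, back off and check.

```bash
python3 - <<'E'
from h import *
import cv2
np.set_printoptions(precision=3,suppress=True)
p=robot.get_obs()["tcp_pos"];z0=p[2]-.044
s=robot.move_linear([p[0],p[1],z0+.003],v=.05,force_limit=10)
o=robot.get_obs();print(s,o["tcp_pos"],o["force"],z0)
robot.ungrasp();robot.wait(.3)
q=robot.get_obs()["tcp_pos"]
robot.move_linear([q[0],q[1],.2],v=.12)
robot.reach([.30,.35,.2],robot.get_obs()["eef_rot"])
print(robot.get_obs()["time_s"])
a=cams.read_camera("top")[60:180,140:260];b=cams.read_camera("side")[90:210,230:350]
cv2.imwrite("pics/end.png",cv2.resize(np.hstack([a,b]),None,fx=3.3,fy=3.3,interpolation=2))
E
```

```text
False [0.579 0.081 0.034] [ 3.17   4.154 -3.028] 0.03170557790063007
17.2667
```

View pics/end.png

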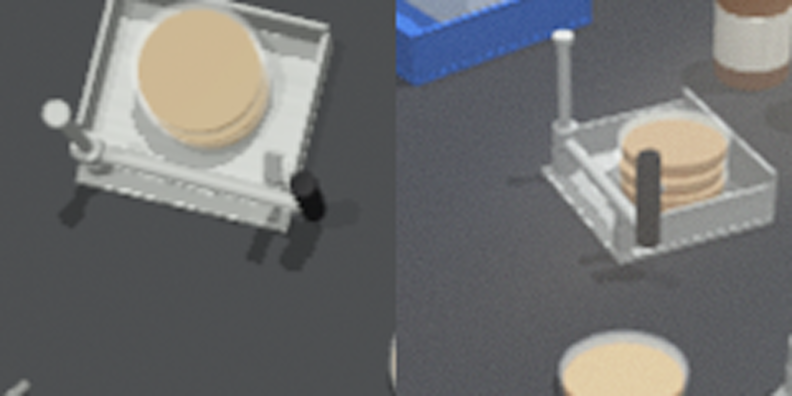

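The bar lies in the keeper. The knob top is at top crop (304,182) and side crop (648,155). I'll verify its height before handing in.

```bash
python3 - <<'E'
from h import *
k=tri((140+304/3.3-.4,60+182/3.3-.4),(230+(648-396)/3.3-.4,90+155/3.3-.4))
d=k[:2]-P;print(k,np.arctan2(d[1],d[0]),np.linalg.norm(d))
if abs(k[2]-.104)<.008: print(robot.close_job())
E
```

```text
[0.57801989 0.08142747 0.10464363] -1.8083600484283788 0.15543813631842487
the job is handed in; nothing more can be done
None
```

The dish carrier's latch bar is home in the keeper's notch: the knob top measured 105 mm above the bench against 104 mm expected. My first grasp closed on air because the gripper sat about 35 mm higher than reported; the second held. The empty carrier's bar was not touched, and the job is handed in.

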